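# Clear a jammed slat from the outfeed chute

## Robot

A 7-joint arm with a two-finger parallel gripper is mounted at the origin on the work surface. World frame = base frame: x ahead of the robot, y to its left, z up, the work surface at z = 0. Lengths are in m, angles in rad, forces in N, time in s.
With the tool pointing down it reaches from about 0.425 to 0.925 m from the base axis. Payload 6.8 kg.
Tool frame: the origin (TCP) lies between the finger pads; the fingertips stand 22 mm ahead of it and the grasp point (between the pads) lies 3 mm ahead of it; z points along the fingers, y is the line along which they close (so a half turn about z gives the same grasp; the last joint's range is limited). The gripper opens to 85 mm and grips with 20 to 120 N. Pads are 22 mm wide; open, the fingers measure 114 mm over their backs; the gripper's body (76 mm by 85 mm) begins 54 mm behind the grasp point. The pads swing forward as they close: fully open they stand 13 mm farther back than shut.
Start: joints at [-1.396, 0.477, 0.022, 1.555, -0.011, 1.109, -0.083], TCP at [0.188, 0.648, 0.231] pointing down, gripper open.
Joint ranges: [-2.96, 2.96], [-0.34, 2.1], [-1.41, 1.46], [0.24, 2.44], [-1.37, 4.51], [0.17, 1.92], [-2.96, 2.96]. Speed limits (rad/s): [2.39, 2.39, 3.14, 3.14, 3.14, 3.14, 3.14].

## Interface

Orientations are given as a unit quaternion [w, x, y, z].
In Python, from station import bot gives the robot as it stands.
- The arm moves only by the tool servo_tool, never from a script. Its argument "motion" is a list that holds one entry, the list of rows, each a list of 5 numbers: the opening, from 0 (shut) to 1 (fully open), then the shift along the world's x, y, z each as a share of 0.04 m, from -1 to 1, then the turn about the world's z as a share of 0.12 rad, from -1 to 1. A call has 1 to 20 rows; each row shifts and turns the commanded pose from where the row before left it; what a row does not reach is not made up. A row lasts 1/10 s, in which the tool goes at most 50 mm and 8.59 degrees, less where a joint would pass 70% of its speed; a pose out of reach is approached as far as the arm can. A call with a number of a shift or a turn outside -1 to 1 is refused whole. A call with a gripper value outside its range is refused whole. The fingers move at their own pace and stop on an object; "newtons" is the grip in N (left out, the last holds). Time passes only in rows, so rows that do not move let the fingers close. It gives the time, the measured TCP pose, the force, the opening and the grip force at its end, in the units of the state.
- bot.get_obs(): the state, without advancing time (a new reading comes with each control period).
- bot.read_camera(name): name is "scene" or "top" or "wrist"; returns (picture, depth): 384x512x3 uint8, red, green, blue; 384x512 float32, m along the optical axis (not along the pixel's ray), 0 where there is no reading.
- bot.get_calibration(name): a dict with "fovy" (degrees; the focal length in pixels is half the picture's height over the tangent of half this angle, whatever the lens; pixels are square), "cx", "cy" (the principal point, pixels), "view" (4x4, takes a point from world to camera coordinates). Camera axes: x right, y down, z forward; pixel columns grow to the right and rows downward; lengths in m; the calibration is good to about 2 mm. A picture is of the moment at which its call begins: read the wrist's pose just before it. get_calibration takes no time and is no camera call; for the wrist camera it gives the pose at the moment of the call.
- bot.hand_in(): hands the job in; it is judged then, once.
The state is a dict: "t": time; "q": joint angles; "joint_vel": joint speeds; "joint_torque": joint torques, N m; "eef_pos": TCP position; "tool_rot": TCP orientation; "contact_force": force on the tool from outside, world axes, zero at the start; "torque": the same for the moment, N m; "gripper_width": opening from 0.0 (shut) to 1.0 (fully open); "grasp_force": force on a finger pad.
Only numpy, scipy, OpenCV 4.12 (cv2) and the standard library are available. Lean on these libraries where they do the work, as an engineer would, in place of code of your own. Each camera call takes 0.05 s, during which the arm holds its last target. There are 200 camera calls.

## Task

A beech slat has jammed across the throat of the outfeed chute, under the hold-down straps. With the push stick, push it back up the chute onto the level pan - keep the fingers off it until it is clear of the straps - and lay the stick back flat on the bench. Then lift the slat out and lay it flat on the batch board as the next one in the row, its long edge flush against the outer slat and the ends even, without disturbing the finished slats or the other things on the bench.

Things in the scene. Friction and masses are not known exactly. Their poses are not given: they have to be found in the camera images.
- chute: Fixed sheet-steel outfeed chute on a stand, open on top. Origin on the bench under the middle of its lower (outlet) edge; x points level up-chute, y across, z up. Inner width (y): 96 mm from x=0 to 48 (throat), widening evenly to 200 mm at x=166, then 200 mm to the end of the pan. Side walls 32 mm above the floor, 4 mm thick. Steel floor is slippery for wood (friction about 0.2).
- outlet (a point): Middle of the chute's outlet edge, on the floor's top, 110 mm above the bench. The end is open. From here the floor rises along chute x at 18 degrees (0.314 rad), 200 mm along the slope, to the crest. The floor plate is 230 mm wide throughout and sticks out beyond the narrow walls. A slat left on the slope slides down and jams again.
- crest (a point): Top of the slope, middle of the width, on the floor (chute x=190, z=172 mm). From here a level pan, 200 mm wide, runs on 150 mm in chute +x; a slat stays where it lies on it.
- straps (a point): Midpoint between the two flat steel cross straps over the chute, at their underside, 32 mm above the floor measured square to it. Each strap is 14 mm wide along the slope, 3 mm thick, centred 110 and 148 mm up the slope from the outlet. Nothing under them can be lifted out; below them (up to 100 mm from the outlet) the chute is open on top.
- belt_end (a point): Middle of the top of the end roller of a stopped belt conveyor, 15 mm beyond the pan's end and 22 mm above the pan; the conveyor is 182 mm wide and goes on away from the chute.
- slat: The jammed beech slat, 36 (x) x 140 (y) x 18 (z) mm, about 64 g, a small dark dowel hole near each end; origin at the centre of its underside, z out of its upper face. It lies on the sloping floor, across the throat and up to 0.4 rad askew, wedged between the converging walls under the straps.
- stick: Loose wooden push stick, about 140 g, lying flat on the bench. Blade 300 (x) x 28 (y) x 12 (z) mm; origin at the centre of its underside, +x towards the pushing tip (flat end face at x=+150). On top of the blade a handle bar 22 mm wide (y), from x=-130 to -20, its top at z=48; grip it across y.
- board: Fixed plywood batch board 200 x 200 x 9 mm lying on the bench, origin at the centre of its underside; a fence strip (14 mm thick, top at z=33) stands along its -x edge, inner face at x=-86. The row of slats grows from the fence towards +x; long edges along y.
- row_inner: Finished slat like the jammed one (36 x 140 x 18 mm, axes the same), loose, lying on the board against the fence; origin at the centre of its underside.
- row_outer: The other finished slat, loose, lying against row_inner on the side away from the fence; origin at the centre of its underside, +x away from the fence. The freed slat belongs against its +x long edge.
- pod: Bystander: vacuum clamping pod, 70 x 70 x 52 mm, loose on the bench; origin at the centre of its underside.
- toolholder: Bystander: steel router tool holder standing upright, 63 mm across, 100 mm high, loose; origin at the centre of its underside.
- oil: Bystander: white oil bottle standing upright, 52 mm across, 120 mm high, loose; origin at the centre of its underside.
- tape: Bystander: tape measure case standing on edge, 65 x 34 x 60 mm, loose; origin at the centre of its underside.
Things that resemble listed ones, but are neither listed nor needed, are in the scene too. Leave any red or yellow look-alike of the row_outer alone.

How it is judged:
On the way, in this order (a step that is already met when the one before it is completed fails the run):
1. the push stick is pushing the slat back up the chute (contact force between stick and slat above 0.05 N and x of slat in the frame of chute between 0.125 and 0.185 m).
2. the slat lies on the level pan, clear of the straps, with the stick drawn back from it (x of slat in the frame of chute above 0.19 m and z of slat in the frame of chute below 0.19 m and contact force between stick and slat below 0.01 N and linear speed of slat below 0.02 m/s), for 0.2 s.
3. the stick lies flat on the bench again, the slat still on the pan (height (world z) of stick below 0.006 m and angle between stick's own z axis and vertical below 0.06 rad and contact force between stick and the fingers below 0.05 N and x of slat in the frame of chute above 0.19 m), for 0.2 s.
At the end, for the whole second after the job is handed in: The freed slat lies flat on the board, face up, its long edge against the outer slat (gap under 3.5 mm, parallel within 0.05 rad) and its ends even with it within 10 mm; the push stick lies flat on the bench; both at rest (x of slat in the frame of row_outer between 0.034 and 0.0395 m and y of slat in the frame of row_outer between -0.01 and 0.01 m and z of slat in the frame of board below 0.012 m and angle between each of slat, stick's own z axis and vertical below 0.06 rad and angle between the y axis of slat and the y axis of row_outer, either way round below 0.05 rad and linear speed of each of slat, stick below 0.02 m/s and height (world z) of stick below 0.006 m); the robot touches nothing.
It fails at once if the fingers touch the slat before it is clear of the straps (contact force between the fingers and slat above 0.5 N and x of slat in the frame of chute between 0 and 0.175 m and y of slat in the frame of chute between -0.1 and 0.1 m and z of slat in the frame of chute below 0.185 m).
It fails at once if a finished slat is shifted by more than 15 mm (distance of any of row_inner, row_outer from where it was at the start of the episode above 0.015 m).
It fails at once if a bystander is pushed more than 30 mm or knocked over (distance of any of pod, toolholder, oil, tape from where it was at the start of the episode above 0.03 m or angle between any of pod, toolholder, oil, tape's own z axis and vertical above 0.5 rad).
It also fails if it takes over 72 s, if anything falls off the work surface, if the arm or the gripper's body presses on something with over 40 N, if the wrist force passes 120 N, or if a joint passes its speed limit or range.

## Working session

There is one attempt and no reset: what is moved stays moved. The work goes in short steps, Python scripts to look and compute and a tool call to move; the robot and the scene stay as the last step left them, time stands still between calls to the robot, and variables do not carry over. Pictures are saved under pics/ and viewed, at most 10 in all, crops included, and the job is handed in when it is done.

Besides the shell and the picture viewer there is one more tool, called in YAML: its name, and indented under it one key for each argument. servo_tool: Moves the arm, as the interface text tells. Shift numbers are shares of 0.04 m and turn numbers shares of 0.12 rad, none past 1 either way. Its arguments: {"type":"object","properties":{"motion":{"type":"array"},"newtons":{"type":"number"}},"required":["motion"]}

```bash
ls; mkdir -p pics
cat > h.py <<'E'
from station import bot
import numpy as np, cv2
def shot(n):
    c=bot.get_calibration(n); im,d=bot.read_camera(n)
    return im,d,c
def pts(d,c):
    h,w=d.shape; f=h/2/np.tan(np.radians(c['fovy'])/2)
    v,u=np.mgrid[:h,:w]
    P=np.stack([(u-c['cx'])/f*d,(v-c['cy'])/f*d,d,np.ones_like(d)],-1)
    W=P@np.linalg.inv(np.array(c['view'])).T
    W[d==0]=np.nan
    return W[...,:3]
def save(n,im): cv2.imwrite('pics/'+n,im[...,::-1])
E
python3 - <<'E'
from h import *
import pickle
D={}
for n in ('top','scene'):
    im,d,c=shot(n); D[n]=(im,d,c); print(n,c)
pickle.dump(D,open('d0.pkl','wb'))
save('top0.png',cv2.resize(D['top'][0],(800,600))); save('scene0.png',cv2.resize(D['scene'][0],(800,600)))
print(bot.get_obs())
E
```

```text
pics
top {'fovy': 52.46710554861462, 'cx': 252.15301435273858, 'cy': 191.685676826045, 'view': array([[ 0.02822437, -0.99953197,  0.01179979, -0.08651758],
       [-0.99813878, -0.0288195 , -0.05374387,  0.56422708],
       [ 0.05405878, -0.01026094, -0.99848503,  1.40959708],
       [ 0.        ,  0.        ,  0.        ,  1.        ]])}
scene {'fovy': 54.571859431885464, 'cx': 259.1730611334181, 'cy': 189.21754192730592, 'view': array([[ 0.75185421,  0.65908389,  0.01799108, -0.37570954],
       [ 0.41638445, -0.45348256, -0.78802129, -0.15616823],
       [-0.5112135 ,  0.59996833, -0.61538505,  1.88947817],
       [ 0.        ,  0.        ,  0.        ,  1.        ]])}
{'t': 0.1, 'q': array([-1.39611131,  0.47768473,  0.02235304,  1.55635919, -0.01146586,
        1.10926042, -0.08309115]), 'joint_vel': array([-6.51060921e-04, -2.32866457e-03, -9.61354501e-05, -1.23662628e-03,
       -1.01270387e-03, -5.68313680e-04,  7.17791376e-04]), 'joint_torque': array([ 3.94298477e-03, -5.97763610e+01,  1.61327206e+00, -2.81955332e+01,
        1.27439058e-02,  5.06051336e-03, -2.53040776e-05]), 'eef_pos': array([0.18822556, 0.64767988, 0.22984227]), 'tool_rot': array([-3.73697283e-05,  1.40904583e-01,  9.90022864e-01, -7.90827647e-04]), 'contact_force': array([ 0.43515931, -1.73133145, -0.05645419]), 'torque': array([-0.01115311, -0.05401717, -0.03627908]), 'grasp_force': 0.0, 'gripper_width': 0.9995866792188889}
```

View pics/top0.png

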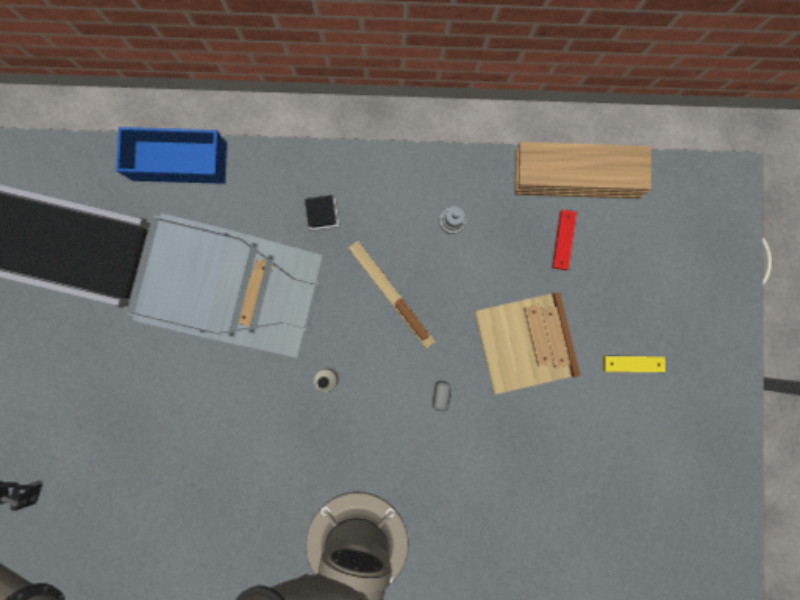

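View pics/scene0.png

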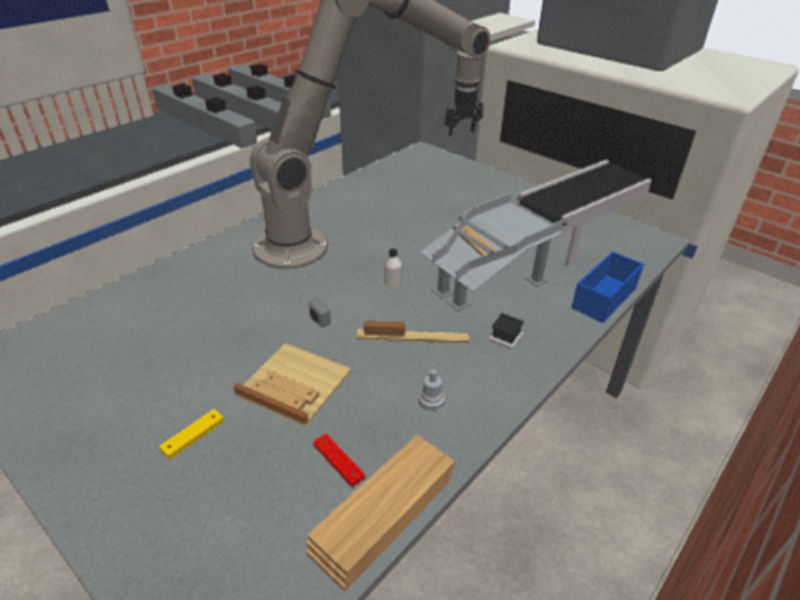

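The top view (800x600) shows the chute at (230,285) with its outlet to the right at (310,305), and the slat under the straps at (254,293). The stick lies from (355,245), its tip, to (430,345), with the dark handle at (413,322). The board is at (528,343) with its fence on the right, and two finished slats at (537,337) and (556,337). The red slat (565,240) and yellow slat (635,364) are look-alikes. The oil bottle is at (325,380), the pod at (321,212), the tool holder at (453,219) and the tape at (442,395). The scene view agrees.

```bash
cat > m0.py <<'E'
from h import *
import pickle
D=pickle.load(open('d0.pkl','rb'))
def rect(XY):
    (c,s,a)=cv2.minAreaRect((XY*1000).astype(np.float32)); return np.round(c,1),np.round(s,1),round(a,2)
R={}
for n in ('top','scene'):
    im,d,c=D[n]; W=pts(d,c); hsv=cv2.cvtColor(im,cv2.COLOR_RGB2HSV)
    X,Y,Z=W[...,0],W[...,1],W[...,2]
    m=(X>.2)&(X<.9)&(Y>-.6)&(Y<.7)&(hsv[...,0]>5)&(hsv[...,0]<28)&(hsv[...,1]>70)
    k,l,st,ce=cv2.connectedComponentsWithStats(m.astype(np.uint8))
    for i in range(1,k):
        if st[i,4]<60: continue
        q=l==i; z=Z[q]
        print(n,st[i],np.round(ce[i]),'xyz',np.nanmean(W[q],0).round(3),'z',np.nanpercentile(z,[5,50,95]).round(4),rect(W[q][:,:2]), hsv[q].mean(0).round())
    b=(X>.2)&(X<.9)&(Y>-.1)&(Y<.1)&(Z<.01); print('bench z',np.nanmedian(Z[b]),np.nanstd(Z[b]))
    g=(X>.35)&(X<.85)&(Y>0.02)&(Y<.6)&(hsv[...,1]<70)&(Z>.106)&(Z<.17)
    k,l,st,ce=cv2.connectedComponentsWithStats(g.astype(np.uint8)); i=1+np.argmax(st[1:,4]); q=l==i
    P=W[q]; print('slope',st[i],rect(P[:,:2]))
    # robust plane fit
    w=np.ones(len(P),bool)
    for _ in range(8):
        A=np.c_[P[w][:,:2],np.ones(w.sum())]; co=np.linalg.lstsq(A,P[w][:,2],rcond=None)[0]
        r=P[:,2]-np.c_[P[:,:2],np.ones(len(P))]@co; w=abs(r)<.004
    print('plane',co,'yaw',np.degrees(np.arctan2(co[1],co[0])),'tilt',np.degrees(np.arctan(np.hypot(*co[:2]))),w.sum(),len(P), r[w].std())
E
python3 m0.py
```

```text
top [ 330  100   75   27 1778] [366. 113.] xyz [ 0.858 -0.469  0.065] z [0.0197 0.0737 0.0792] (array([ 863.1, -472.9]), array([253.8,  73.2]), 89.94) [ 16. 103. 162.]
top [224 155  54  67 577] [250. 188.] xyz [ 0.58  -0.062  0.024] z [0.0083 0.0153 0.0514] (array([580.2, -62.9]), array([296.4,  26.8]), 39.22) [ 18. 102. 161.]
top [153 166  17  43 299] [161. 187.] xyz [0.564 0.229 0.168] z [0.1624 0.1679 0.1735] (array([566. , 229.1]), array([ 23.5, 139.4]), 78.35) [ 17. 103. 173.]
top [ 304  187   67   65 3021] [337. 219.] xyz [ 0.475 -0.383  0.016] z [0.006  0.0121 0.033 ] (array([ 474.7, -381.9]), array([198.9, 200.4]), 14.57) [ 19.  96. 178.]
top [386 227  11  11  86] [391. 233.] xyz [ 0.43  -0.582  0.016] z [0.0041 0.0171 0.0234] (array([ 433.1, -582.7]), array([36.3, 33.7]), 0.95) [ 26. 183. 192.]
bench z 0.0014990155047058806 0.003113520109734486
slope [ 132  148   74   81 2319] (array([561.9, 200.3]), array([194.5, 230.5]), 77.89)
plane [0.0689318  0.32147112 0.03711925] yaw 77.89755188569697 tilt 18.199751193129615 1869 2319 0.0019796903043941224
scene [296 145  21  15  67] 
[... 349 characters left out ...]
84 -0.39   0.017] z [0.0058 0.0116 0.0329] (array([ 460.1, -380.6]), array([229.9, 210.4]), 14.41) [ 18. 114. 180.]
scene [127 262  17  14 120] [136. 268.] xyz [ 0.433 -0.582  0.015] z [0.0006 0.0171 0.0211] (array([ 423.3, -578.6]), array([42.2, 58.6]), 86.64) [ 24. 220. 200.]
scene [ 209  278   74   69 1727] [245. 312.] xyz [ 0.865 -0.48   0.072] z [0.07   0.0732 0.0764] (array([ 846.7, -449.2]), array([301. , 107.9]), 89.56) [ 17. 119. 194.]
bench z -0.000811533919631291 0.312459419109884
slope [ 269  147   67   40 1130] (array([561. , 203.5]), array([192.1, 235.3]), 77.53)
plane [0.06650718 0.31566367 0.03722878] yaw 78.10236086105704 tilt 17.87937922689198 752 1130 0.0019980253823307413
```

servo_tool:
  motion:
    - [[1,0.4,-0.935,0.1,-0.9],[1,0.4,-0.935,0.1,-0.9],[1,0.4,-0.935,0.1,-0.9],[1,0.4,-0.935,0.1,-0.9],[1,0.4,-0.935,0.1,-0.9],[1,0.4,-0.935,0.1,-0.9],[1,0.4,-0.935,0.1,-0.9],[1,0.4,-0.935,0.1,-0.9],[1,0.4,-0.935,0.1,-0.9],[1,0.4,-0.935,0.1,-0.9],[1,0.4,-0.935,0,-0.9],[1,0.4,-0.935,0,-0.9],[1,0.4,-0.935,0,-0.9],[1,0.4,-0.935,0,-0.9],[1,0.4,-0.935,0,-0.9],[1,0.4,-0.935,0,-0.9],[1,0.4,-0.935,0,-0.9],[1,0.4,-0.935,0,-0.9],[1,0.4,-0.935,0,-0.9],[1,0.4,-0.935,0,-0.9]]

```text
t: 2.1
eef_pos: [0.5085, -0.1012, 0.2706]
tool_rot: [-0.0, 0.94, 0.34, 0.0]
contact_force: [-0.1, 0.8, 0.6]
gripper_width: 1.002
grasp_force: 0.0
```

servo_tool:
  motion:
    - [[1,0,0,0,0],[1,0,0,0,0],[1,0,0,0,0]]

```text
t: 2.4
eef_pos: [0.5079, -0.0988, 0.2703]
tool_rot: [-0.0, 0.939, 0.343, -0.0]
contact_force: [-0.5, 0.5, -0.6]
gripper_width: 0.999
grasp_force: 0.0
```

```bash
cat > wm.py <<'E'
from h import *
import sys
name=sys.argv[1]
im,d,c=shot('wrist'); W=pts(d,c); hsv=cv2.cvtColor(im,cv2.COLOR_RGB2HSV)
np.savez(name+'.npz',im=im,W=W)
save(name+'.png',im); print(bot.get_obs()['eef_pos'])
E
python3 wm.py w1
python3 - <<'E'
import sys; sys.argv=['']
import numpy as np,cv2
D=np.load('w1.npz'); im,W=D['im'],D['W']; hsv=cv2.cvtColor(im,cv2.COLOR_RGB2HSV); Z=W[...,2]
m=(hsv[...,0]>5)&(hsv[...,0]<28)&(hsv[...,1]>70)
for lab,q in(('all',m&(Z<.06)),('handle',m&(Z>.03)&(Z<.06)),('blade',m&(Z>.005)&(Z<.02))):
    k,l,st,ce=cv2.connectedComponentsWithStats(q.astype(np.uint8)); i=1+np.argmax(st[1:,4]); s=l==i
    print(lab,st[i],np.nanpercentile(Z[s],[5,50,95]).round(4),cv2.minAreaRect((W[s][:,:2]*1000).astype(np.float32)))
E
```

```text
[ 0.50800158 -0.09843266  0.27042719]
all [  296   207   199   136 10405] [0.008  0.0097 0.0313] ((476.4029541015625, -398.5723876953125), (201.41307067871094, 235.58377075195312), 14.500202178955078)
handle [ 261  109   20   92 1645] [0.0433 0.0475 0.0492] ((520.205078125, -110.52529907226562), (108.91232299804688, 21.453227996826172), 39.155845642089844)
blade [ 296  208  188  135 7609] [0.008  0.0094 0.0113] ((471.2740783691406, -378.7320251464844), (201.4388885498047, 194.44891357421875), 14.486834526062012)
```

View pics/w1.png

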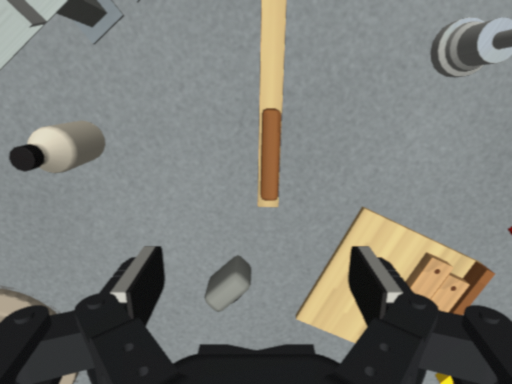

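The wrist view shows the stick upright in the frame, with the handle at (271,155), the blade tip running off the top, the tape at (229,284) and the board at (390,275). Handle centre is (0.520,-0.1105), yaw 39.2°, top at 0.0475. The top view agrees.

servo_tool:
  motion:
    - [[0.6,0.1,0,-0.72,-0.14],[0.6,0.1,0,-0.72,0],[0.6,0.1,0,-0.72,0],[0.6,0.1,0,-0.72,0],[0.6,0.1,0,-0.72,0],[0.6,0.1,0,-0.72,0],[0.6,0.1,0,-0.72,0],[0.6,0,0,-0.5,0],[0.6,0,0,-0.2,0],[0.6,0,0,0,0],[0.6,0,0,0,0]]

```text
t: 3.55
eef_pos: [0.5369, -0.0994, 0.042]
tool_rot: [0.0, 0.942, 0.335, 0.001]
contact_force: [0.3, -0.4, 1.0]
gripper_width: 0.599
grasp_force: 0.0
```

servo_tool:
  motion:
    - [[0.0,0,0,0,0],[0,0,0,0,0],[0,0,0,0,0],[0,0,0,0,0],[0,0,0,0.4,0],[0,0,0,0.8,0],[0,0,0,0.8,0],[0,0,0,0.8,0],[0,0,0,0.8,0],[0,0,0,0.8,0],[0,0,0,0.8,0],[0,-0.1,0.266,0,0.804],[0,-0.1,0.266,0,0.804],[0,-0.1,0.266,0,0.804],[0,-0.1,0.266,0,0.804],[0,-0.1,0.266,0,0.804],[0,-0.1,0.266,0,0.804],[0,0,0.266,0,0.804],[0,0,0,0,0],[0,0,0,0,0]]
  newtons: 25

```text
t: 5.55
eef_pos: [0.5122, -0.0259, 0.2497]
tool_rot: [0.0, 0.779, 0.627, 0.0]
contact_force: [-1.1, -0.6, -2.1]
gripper_width: 0.245
grasp_force: 25.4
```

```bash
cat > st.py <<'E'
from h import *
# stick pose from camera(s): brown pixels; chute frame (u along, v lateral, z)
O=np.array([.5424,.1090]); a=np.radians(77.9); U=np.array([np.cos(a),np.sin(a)]); V=np.array([-U[1],U[0]])
def cf(P): return np.stack([(P[:,:2]-O)@U,(P[:,:2]-O)@V,P[:,2]],1)
o=bot.get_obs(); t=o['eef_pos']; q=o['tool_rot']
print('tcp',t.round(4),'cf',cf(t[None])[0].round(4),'yaw',np.degrees(np.arctan2(q[2]**2-q[1]**2,2*q[1]*q[2])).round(2),o['contact_force'].round(1))
import sys
for n in sys.argv[1:]:
    im,d,c=shot(n); W=pts(d,c); hsv=cv2.cvtColor(im,cv2.COLOR_RGB2HSV)
    m=(hsv[...,0]>5)&(hsv[...,0]<28)&(hsv[...,1]>70)&(W[...,2]>.06)&(W[...,1]>-.25)
    k,l,st,ce=cv2.connectedComponentsWithStats(m.astype(np.uint8))
    for i in range(1,k):
        if st[i,4]<40: continue
        P=cf(W[l==i]); r=cv2.minAreaRect((P[:,:2]*1000).astype(np.float32))
        lo,hi=np.percentile(P[:,0],[2,98]); A=np.polyfit(P[:,0],P[:,2],1)
        print(n,st[i],'u',lo.round(4),hi.round(4),P[:,0].max().round(4),'z at lo/hi',np.polyval(A,[lo,hi]).round(4),np.median(P,0).round(4),'slopedeg',np.degrees(np.arctan(A[0])).round(1),np.round(r[0],1),np.round(r[1],1),round(r[2],1))
    np.savez('last_'+n,im=im,W=W)
E
python3 st.py top scene
```

```text
tcp [ 0.5122 -0.0259  0.2497] cf [-0.1382  0.0013  0.2497] yaw -12.39 [-1.1 -0.6 -2.1]
top [153 166  17  43 299] u 0.1114 0.1323 0.1334 z at lo/hi [0.165 0.172] [0.1214 0.0047 0.1684] slopedeg 18.4 [122.    2.1] [139.2  22.4] 89.8
top [175 186  37  17 317] u -0.0497 0.0617 0.0656 z at lo/hi [0.2215 0.2207] [0.0051 0.0011 0.2211] slopedeg -0.4 [6.  0.7] [ 26.5 119.1] 89.7
top [256 206  13  11 103] u -0.2315 -0.1873 -0.1863 z at lo/hi [0.1728 0.3695] [-0.2122  0.002   0.2256] slopedeg 77.4 [-209.2    1.9] [24.9 45.9] 89.7
scene [  82    0   84   28 1369] u 0.0719 0.869 0.9433 z at lo/hi [0.1816 0.1263] [0.3729 3.0244 0.1575] slopedeg -4.0 [ 135.9 2616.5] [1843.6  572.7] 50.0
scene [500  68  12   8  63] u 1.6594 2.2084 2.2153 z at lo/hi [0.2445 0.0734] [2.1798 0.0778 0.0839] slopedeg -17.3 [1858.2  -35.5] [743.7  74.5] 19.5
scene [237 145  80  29 600] u -0.2265 0.1376 0.1559 z at lo/hi [0.2473 0.1785] [-0.1094 -0.0075  0.2202] slopedeg -10.7 [-26.9 -16.1] [398.7 137.7] 10.9
scene [444 226  68 132 858] u -0.1741 0.392 0.5197 z at lo/hi [0.3134 0.1124] [-0.0337 -0.848   0.2411] slopedeg -19.5 [ 170.6 -804.6] [7.14e+02 7.00e-01] 12.0
```

servo_tool:
  motion:
    - [[0,0,0,-0.6,0],[0,0,0,-0.6,0],[0,0,0,-0.5,0],[0,0,0,-0.2,0],[0,0,0,-0.2,0],[0,0,0,-0.2,0],[0,0,0,-0.2,0],[0,0,0,-0.2,0],[0,0,0,-0.2,0],[0,0,0,0,0]]

```text
t: 6.65
eef_pos: [0.5118, -0.0251, 0.1321]
tool_rot: [-0.0, 0.778, 0.628, -0.001]
contact_force: [-0.6, -0.3, -0.6]
gripper_width: 0.243
grasp_force: 25.1
```

```bash
python3 st.py top
```

```text
tcp [ 0.5118 -0.0251  0.1321] cf [-0.1376  0.0018  0.1321] yaw -12.23 [-0.6 -0.3 -0.6]
top [153 166  17  43 300] u 0.1113 0.1324 0.1334 z at lo/hi [0.1654 0.1711] [0.1215 0.0046 0.1681] slopedeg 15.1 [121.7   2.3] [ 23.3 138.8] 0.2
top [177 187  40  17 299] u -0.0537 0.0678 0.0711 z at lo/hi [0.1204 0.1449] [ 0.0081 -0.      0.1328] slopedeg 11.4 [ 7.4 -0.5] [ 25.4 127.3] 89.7
top [253 206  10   9  65] u -0.2193 -0.1853 -0.1847 z at lo/hi [0.0153 0.3096] [-0.2043  0.0026  0.1243] slopedeg 83.4 [-202.5    2. ] [35.6 24.3] 2.7
```

servo_tool:
  motion:
    - [[0,0,0,-0.2,0],[0,0,0,-0.2,0],[0,0,0,-0.16,0],[0,0,0,0,0],[0,0,0,0,0]]

```text
t: 7.2
eef_pos: [0.5122, -0.0254, 0.1105]
tool_rot: [-0.0, 0.778, 0.628, -0.0]
contact_force: [-0.5, -0.8, -0.1]
gripper_width: 0.249
grasp_force: 24.6
```

```bash
python3 st.py top
```

```text
tcp [ 0.5122 -0.0254  0.1105] cf [-0.1377  0.0013  0.1105] yaw -12.23 [-0.5 -0.8 -0.1]
top [153 166  17  43 297] u 0.111 0.1324 0.1346 z at lo/hi [0.1655 0.171 ] [0.1212 0.0054 0.1683] slopedeg 14.4 [122.2   2.2] [ 23.8 139.1] 0.7
top [178 187  40  17 306] u -0.0555 0.0668 0.071 z at lo/hi [0.1055 0.1448] [ 0.0059 -0.0008  0.1258] slopedeg 17.8 [ 6.4 -0.4] [129.3  25.8] 0.1
```

servo_tool:
  motion:
    - [[0,0.052,0.244,0.081,0],[0,0.052,0.244,0.081,0],[0,0.052,0.244,0.081,0],[0,0.052,0.244,0.081,0],[0,0.052,0.244,0.081,0],[0,0.052,0.244,0.081,0],[0,0.052,0.244,0.081,0]]

```text
t: 7.95
eef_pos: [0.527, 0.0439, 0.1337]
tool_rot: [0.0, 0.778, 0.628, -0.0]
contact_force: [-0.1, -0.9, -0.9]
gripper_width: 0.246
grasp_force: 24.6
```

```bash
python3 st.py top; python3 -c "
import numpy as np,cv2
im=np.load('last_top.npz')['im'][130:240,70:260]
cv2.imwrite('pics/push1.png',cv2.resize(im[...,::-1],None,fx=4,fy=4,interpolation=cv2.INTER_CUBIC))"
```

```text
tcp [0.527  0.0439 0.1337] cf [-0.0669  0.0014  0.1337] yaw -12.22 [-0.1 -0.9 -0.9]
top [140 163  18  43 351] u 0.1479 0.1715 0.172 z at lo/hi [0.1772 0.1843] [0.1593 0.0053 0.1808] slopedeg 16.8 [159.4   4.4] [137.8  24.7] 89.8
top [158 182   8   9  55] u 0.1127 0.1331 0.1333 z at lo/hi [0.1601 0.1652] [ 0.123  -0.001   0.1623] slopedeg 13.9 [122.8  -0.5] [20.8 24.9] 2.2
top [169 185  20  12 145] u 0.0395 0.0957 0.0972 z at lo/hi [0.1762 0.124 ] [ 0.0675 -0.0002  0.1459] slopedeg -42.9 [36.4 -0.5] [ 25.  121.7] 89.8
top [227 200  15  10 107] u -0.1436 -0.1011 -0.1001 z at lo/hi [0.0966 0.1642] [-0.1216  0.0006  0.1225] slopedeg 57.9 [-122.3    0.8] [44.4 25. ] 0.4
```

View pics/push1.png

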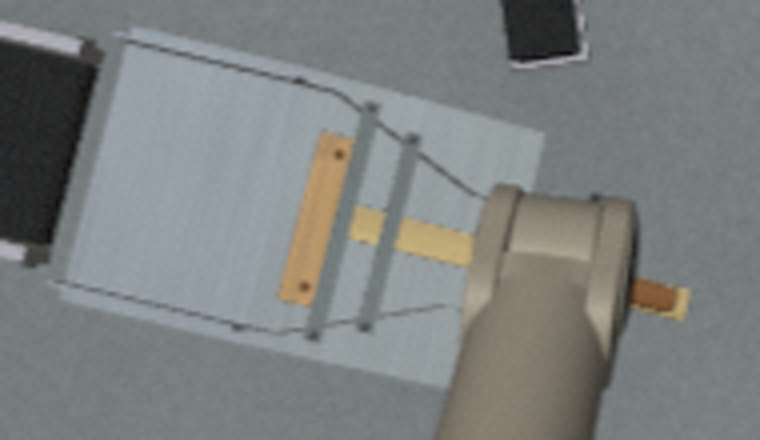

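The crop shows the slat square across the chute at (317,220), past the straps, with the blade tip at (352,222) behind it. The push is working.

servo_tool:
  motion:
    - [[0,0.052,0.244,0.081,0],[0,0.052,0.244,0.081,0],[0,0.052,0.244,0.081,0],[0,0.052,0.244,0.081,0],[0,0.052,0.244,0.081,0],[0,0.04,0.18,0.06,0],[0,0.03,0.12,0.03,0],[0,0.03,0.12,0.02,0],[0,0,0,0,0]]

```text
t: 8.9
eef_pos: [0.5415, 0.1094, 0.1541]
tool_rot: [-0.0, 0.778, 0.628, 0.0]
contact_force: [-0.2, 0.1, -1.1]
gripper_width: 0.245
grasp_force: 24.6
```

```bash
python3 st.py top
```

```text
tcp [0.5415 0.1094 0.1541] cf [0.0002 0.0009 0.1541] yaw -12.19 [-0.2  0.1 -1.1]
top [117 158  37  43 657] u 0.1543 0.2457 0.2475 z at lo/hi [0.176  0.1947] [0.2215 0.0013 0.1906] slopedeg 11.6 [198.3   4. ] [ 98. 138.] 0.2
top [203 194  20  11 147] u -0.0755 -0.0217 -0.0158 z at lo/hi [0.1126 0.1679] [-0.0482  0.0004  0.1429] slopedeg 45.8 [-46.2  -0.3] [61.  25.8] 0.2
```

servo_tool:
  motion:
    - [[0,-0.1,-0.489,-0.12,0],[0,-0.105,-0.489,-0.163,0],[0,-0.105,-0.489,-0.163,0],[0,-0.105,-0.489,-0.163,0],[0,-0.105,-0.489,-0.163,0],[0,-0.105,-0.489,-0.163,0],[0,-0.105,-0.489,-0.163,0],[0,-0.05,-0.245,0.2,0],[0,0,0,0.8,0],[0,0,0,0.8,0],[0,0,0,0,0]]

```text
t: 10.05
eef_pos: [0.5129, -0.0385, 0.1864]
tool_rot: [0.002, 0.779, 0.627, 0.003]
contact_force: [1.1, 0.1, -0.3]
gripper_width: 0.246
grasp_force: 24.9
```

```bash
python3 st.py top
```

```text
tcp [ 0.5129 -0.0385  0.1864] cf [-0.1504 -0.0021  0.1864] yaw -12.27 [ 1.1  0.1 -0.3]
top [117 158  21  43 494] u 0.2106 0.2455 0.2477 z at lo/hi [0.1914 0.1915] [0.228  0.0046 0.1915] slopedeg 0.3 [229.2   4.1] [ 38.5 138.2] 1.2
top [178 185  43  18 353] u -0.072 0.055 0.0579 z at lo/hi [0.1788 0.214 ] [-0.0075 -0.0044  0.1975] slopedeg 15.5 [-8.2 -4. ] [132.3  25.8] 0.1
top [260 206   7   8  43] u -0.2292 -0.199 -0.1989 z at lo/hi [0.0486 0.466 ] [-0.2188 -0.0022  0.1406] slopedeg 85.9 [-213.6   -3.7] [33.6 23.4] 13.7
```

servo_tool:
  motion:
    - [[0,0.086,-0.217,0,-0.8],[0,0.086,-0.217,0,-0.8],[0,0.086,-0.217,0,-0.8],[0,0.086,-0.217,0,-0.8],[0,0.086,-0.217,0,-0.8],[0,0.086,-0.217,0,-0.8],[0,0.086,-0.217,-0.4,-0.8],[0,0,0,-0.7,0],[0,0,0,-0.7,0],[0,0,0,-0.3,0],[0,0,0,-0.25,0],[0,0,0,-0.25,0],[0,0,0,-0.25,0],[0,0,0,-0.25,0],[0,0,0,-0.25,0],[0,0,0,-0.15,0],[0,0,0,-0.1,0],[0,0,0,0,0]]

```text
t: 11.9
eef_pos: [0.5352, -0.0984, 0.0397]
tool_rot: [-0.001, 0.942, 0.336, 0.001]
contact_force: [-3.0, 5.2, 20.1]
gripper_width: 0.246
grasp_force: 31.2
```

servo_tool:
  motion:
    - [[0.3,0,0,0.03,0],[0.6,0,0,0,0],[0.6,0,0,0,0],[0.6,0,0,0,0],[0.6,0,0,0.3,0],[0.6,0,0,0.8,0],[0.6,0,0,0.9,0],[0.6,0,0,0.9,0],[0.6,0,0,0.9,0],[0.6,0,0,0.9,0],[0.6,0,0,0.9,0],[0.6,0,0,0.9,0],[1,0,0,0,0]]

```text
t: 13.2
eef_pos: [0.5364, -0.1002, 0.3045]
tool_rot: [0.001, 0.942, 0.336, 0.004]
contact_force: [-0.4, -0.4, -0.5]
gripper_width: 0.756
grasp_force: 0.0
```

```bash
python3 st.py top
python3 - <<'E'
import numpy as np,cv2
D=np.load('last_top.npz'); im,W=D['im'],D['W']; hsv=cv2.cvtColor(im,cv2.COLOR_RGB2HSV); Z=W[...,2]
m=(hsv[...,0]>5)&(hsv[...,0]<28)&(hsv[...,1]>70)&(W[...,0]>.45)&(W[...,0]<.75)&(W[...,1]<.1)&(W[...,1]>-.25)
print(m.sum(),cv2.minAreaRect((W[m][:,:2]*1000).astype(np.float32)),np.percentile(Z[m&(Z<.03)],[2,50,98]))
E
```

```text
tcp [ 0.5364 -0.1002  0.3045] cf [-0.2058 -0.038   0.3045] yaw -50.79 [-0.4 -0.4 -0.5]
top [117 158  21  43 497] u 0.2109 0.2457 0.2475 z at lo/hi [0.1909 0.1918] [0.228  0.0043 0.1912] slopedeg 1.4 [229.    4.4] [ 37.5 137.9] 0.5
258 ((642.32373046875, -12.360107421875), (135.7242431640625, 26.882888793945312), 39.38623809814453) [0.00371238 0.01322293 0.01989596]
```

servo_tool:
  motion:
    - [[1,0.104,0.904,0.06,-0.62],[1,0.104,0.904,0.06,-0.62],[1,0.104,0.904,0.06,-0.62],[1,0.104,0.904,0.06,-0.62],[1,0.104,0.904,0.06,-0.62],[1,0.104,0.904,0.06,-0.62],[1,0.104,0.904,0.06,-0.62],[1,0.104,0.904,0.06,-0.62],[1,0.104,0.904,0.06,-0.62],[1,0.104,0.904,0.06,-0.62],[1,0.104,0.904,0.06,-0.62],[1,0.104,0.904,0.06,-0.62],[1,0,0,0,0],[1,0,0,0,0],[1,0,0,0,0]]

```text
t: 14.75
eef_pos: [0.584, 0.3333, 0.3274]
tool_rot: [0.001, 0.995, -0.104, -0.0]
contact_force: [0.4, 0.2, -0.2]
gripper_width: 0.997
grasp_force: 0.0
```

```bash
python3 st.py wrist; cp last_wrist.npz w2.npz; python3 -c "
import numpy as np,cv2
cv2.imwrite('pics/w2.png',np.load('w2.npz')['im'][...,::-1])"
```

```text
tcp [0.584  0.3333 0.3274] cf [0.228  0.0063 0.3274] yaw -101.98 [ 0.4  0.2 -0.2]
wrist [ 234   99   41  147 5639] u 0.2125 0.2463 0.2483 z at lo/hi [0.19   0.1898] [ 0.2296 -0.0019  0.1899] slopedeg -0.4 [230.   6.] [ 36.5 138.3] 0.2
```

View pics/w2.png

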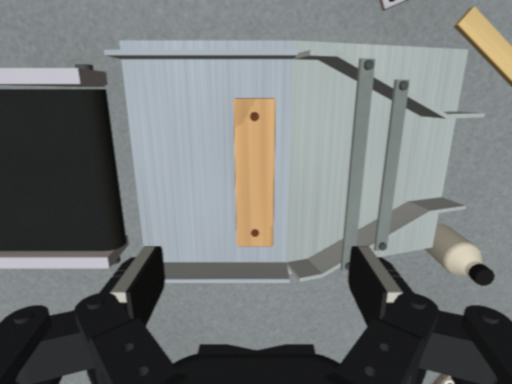

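The wrist view shows the slat flat on the pan at (254,172), square, clear of the straps at (365,160) and (393,165).

servo_tool:
  motion:
    - [[0.8,0.035,0.038,-0.7,0],[0.8,0,0,-0.7,0],[0.8,0,0,-0.7,0],[0.8,0,0,-0.6,0],[0.8,0,0,-0.4,0],[0.8,0,0,-0.2,0],[0.8,0,0,0,0],[0.8,0,0,0,0]]
  newtons: 30

```text
t: 15.6
eef_pos: [0.5862, 0.3364, 0.1972]
tool_rot: [-0.0, 0.995, -0.104, 0.001]
contact_force: [1.1, -0.9, 0.1]
gripper_width: 0.804
grasp_force: 0.0
```

servo_tool:
  motion:
    - [[0.2,0,0,0,0],[0.2,0,0,0,0],[0.2,0,0,0,0],[0.2,0,0,0,0],[0.2,0,0,0,0],[0.2,0,0,0.1,0],[0.2,0,0,0.4,0],[0.2,0,0,0.8,0],[0.2,0,0,0.8,0],[0.2,0,0,0.8,0],[0.2,0,0,0,0]]

```text
t: 16.7
eef_pos: [0.5882, 0.3365, 0.3186]
tool_rot: [-0.003, 0.995, -0.104, 0.004]
contact_force: [0.6, -1.5, 0.1]
gripper_width: 0.197
grasp_force: 0.0
```

```bash
python3 st.py wrist top
```

```text
tcp [0.5882 0.3365 0.3186] cf [0.2321 0.0029 0.3186] yaw -101.92 [ 0.6 -1.5  0.1]
wrist [ 240  104   42  151 5819] u 0.2128 0.2462 0.2471 z at lo/hi [0.1913 0.1898] [ 0.2295 -0.0029  0.1899] slopedeg -2.6 [229.5   5.9] [ 35.2 139.4] 0.1
top [117 158  21  43 485] u 0.1699 0.2459 0.2475 z at lo/hi [0.2855 0.1644] [0.227  0.0058 0.1914] slopedeg -57.9 [206.9   3.8] [ 80.8 138.1] 0.4
```

The grasp missed: the fingers shut above the slat, and the slat didn't move. I'll go lower and close in stages.

servo_tool:
  motion:
    - [[0.8,-0.085,-0.045,-0.6,0],[0.8,0,0,-0.8,0],[0.8,0,0,-0.8,0],[0.8,0,0,-0.6,0],[0.8,0,0,-0.3,0],[0.6,0,0,-0.12,0],[0.6,0,0,0,0],[0.5,0,0,0,0],[0.5,0,0,0,0]]

```text
t: 17.7
eef_pos: [0.5828, 0.335, 0.1846]
tool_rot: [-0.001, 0.995, -0.104, 0.001]
contact_force: [1.0, 0.5, -0.5]
gripper_width: 0.502
grasp_force: 0.0
```

servo_tool:
  motion:
    - [[0.3,0,0,0,0],[0.3,0,0,0,0],[0.3,0,0,0,0]]

```text
t: 18.0
eef_pos: [0.5828, 0.335, 0.1846]
tool_rot: [-0.001, 0.995, -0.104, 0.001]
contact_force: [-0.4, -0.5, 5.5]
gripper_width: 0.407
grasp_force: 30.0
```

servo_tool:
  motion:
    - [[0.3,0,0,0.2,0],[0.3,0,0,0.6,0],[0.3,0,0,0.8,0],[0.3,0,0,0.8,0],[0.3,0,0,0.8,0],[0.3,0,0,0,0]]

```text
t: 18.6
eef_pos: [0.5843, 0.3348, 0.3165]
tool_rot: [-0.002, 0.995, -0.104, 0.003]
contact_force: [0.2, 0.2, -0.2]
gripper_width: 0.408
grasp_force: 30.1
```

```bash
python3 - <<'E'
from h import *
im,d,c=shot('top'); W=pts(d,c); hsv=cv2.cvtColor(im,cv2.COLOR_RGB2HSV); Z=W[...,2]
D=np.load('w1.npz')
ang=np.radians(104.5); BX=np.array([np.cos(ang),np.sin(ang)]); BY=np.array([-BX[1],BX[0]]); B0=np.array([.4747,-.3819])
for n,i,w in (('top',im,W),('w1',D['im'],D['W'])):
    h=cv2.cvtColor(i,cv2.COLOR_RGB2HSV)
    p=np.stack([(w[...,:2]-B0)@BX,(w[...,:2]-B0)@BY],-1); z=w[...,2]
    inb=(abs(p[...,0])<.105)&(abs(p[...,1])<.105)&(h[...,0]<28)&(h[...,1]>60)
    m=inb&(z>.018)&(z<.0305)&(p[...,0]>-.084)
    k,l,st,ce=cv2.connectedComponentsWithStats(m.astype(np.uint8)); j=1+np.argmax(st[1:,4]); s=l==j
    print(n,s.sum(),'slats rect',cv2.minAreaRect((w[s][:,:2]*1000).astype(np.float32)),np.percentile(p[s],[1,99],0).round(4).tolist(),'z',np.percentile(z[s],[5,50,95]).round(4))
    m2=inb&(z<.014); print(' board z',np.median(z[m2]).round(4))
    # colour profile along BX
    for x in np.arange(-.09,.02,.006):
        q=inb&(abs(p[...,0]-x)<.003)&(abs(p[...,1])<.05)
        if q.sum(): print(round(x,3),q.sum(),h[q].mean(0).round(0),np.median(z[q]).round(4))
crop=cv2.resize(im[175:260,290:400],None,fx=5,fy=5,interpolation=cv2.INTER_CUBIC); save('row.png',crop)
print(bot.get_obs()['grasp_force'],bot.get_obs()['eef_pos'])
E
python3 st.py top | head -3
```

```text
top 615 slats rect ((492.8793029785156, -427.07598876953125), (152.00051879882812, 70.91258239746094), 14.388888359069824) [[-0.0834, -0.079], [-0.0135, 0.0676]] z [0.0225 0.0272 0.03  ]
 board z 0.0096
-0.09 47 [ 13. 139. 125.] 0.0335
-0.084 56 [ 15. 117. 139.] 0.0289
-0.078 45 [ 16. 102. 181.] 0.0278
-0.072 46 [ 16. 102. 181.] 0.0283
-0.066 46 [ 16. 103. 184.] 0.0281
-0.06 46 [ 16. 102. 179.] 0.0275
-0.054 46 [ 17. 102. 181.] 0.0277
-0.048 45 [ 17. 104. 171.] 0.0281
-0.042 45 [ 16. 102. 180.] 0.0282
-0.036 47 [ 16. 103. 180.] 0.0278
-0.03 44 [ 16. 105. 178.] 0.0273
-0.024 46 [ 16. 102. 178.] 0.0284
-0.018 45 [ 16. 102. 182.] 0.0279
-0.012 76 [ 18.  98. 155.] 0.0134
-0.006 43 [ 20.  89. 186.] 0.0105
0.0 43 [ 20.  89. 192.] 0.0088
0.006 47 [ 20.  89. 199.] 0.0096
0.012 46 [ 20.  90. 200.] 0.0092
0.018 45 [ 20.  89. 195.] 0.0096
w1 1883 slats rect ((531.8153076171875, -415.84759521484375), (66.12158203125, 73.88090515136719), 13.814842224121094) [[-0.083, -0.0797], [-0.012, -0.0173]] z [0.0219 0.0273 0.0285]
 board z 0.0093
-0.09 78 [ 13. 156. 143.] 0.0333
-0.084 155 [ 14. 143. 127.] 
[... 306 characters left out ...]
0275
-0.024 73 [ 16. 112. 210.] 0.0275
-0.018 69 [ 16. 112. 213.] 0.0274
-0.012 204 [ 17. 119. 148.] 0.0176
-0.006 53 [ 20.  97. 217.] 0.0094
0.0 47 [ 21.  95. 223.] 0.0094
0.006 35 [ 22.  94. 227.] 0.0092
0.012 30 [ 22.  94. 227.] 0.0096
0.018 30 [ 21.  96. 216.] 0.0094
30.118424892425537 [0.58322342 0.33475288 0.31388771]
tcp [0.5832 0.3348 0.3139] cf [0.2293 0.0074 0.3139] yaw -101.9 [-1.  -0.5 -1.7]
top [109 151  17  22 254] u 0.2014 0.2456 0.2998 z at lo/hi [0.3474 0.3065] [ 0.2251 -0.0377  0.3209] slopedeg -42.8 [245.1 -44.2] [ 53.9 109.1] 77.5
top [102 180  17  20 247] u 0.2062 0.2449 0.2462 z at lo/hi [0.331  0.3147] [0.2256 0.0463 0.3206] slopedeg -22.9 [221.7  45.3] [48.8 54.5] 0.7
```

View pics/row.png

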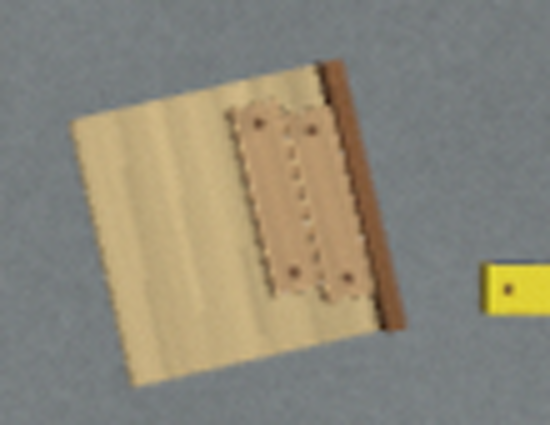

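The crop shows the two natural wood slats side by side against the dark fence. Outer slat: holes at (258,123) and (293,272). Inner slat: holes at (311,130) and (347,278), shifted along the row. The yellow piece at (515,290) and the red one are off the board, so row_outer is the natural slat on the left, next to the open board.

```bash
cat > row.py <<'E'
from h import *
import sys
ang=np.radians(104.45); BX=np.array([np.cos(ang),np.sin(ang)]); BY=np.array([-BX[1],BX[0]]); B0=np.array([.4747,-.3819])
def ana(n,i,w,bands,zlo=.02,zhi=.0305):
    h=cv2.cvtColor(i,cv2.COLOR_RGB2HSV); p=np.stack([(w[...,:2]-B0)@BX,(w[...,:2]-B0)@BY],-1); z=w[...,2]
    for a,b in bands:
        m=(p[...,0]>a)&(p[...,0]<b)&(abs(p[...,1])<.11)&(z>zlo)&(z<zhi)&(h[...,0]<28)&(h[...,1]>60)
        if m.sum()<20: continue
        k,l,st,ce=cv2.connectedComponentsWithStats(m.astype(np.uint8)); s=l==1+np.argmax(st[1:,4])
        r=cv2.minAreaRect((p[s]*1000).astype(np.float32))
        print(n,(a,b),s.sum(),'x',np.percentile(p[s][:,0],[1,99]).round(4),'y',np.percentile(p[s][:,1],[1,99]).round(4),'mid',np.percentile(p[s][:,1],[1,99]).mean().round(4),'rect',np.round(r[0],1),np.round(r[1],1),round(r[2],1))
if __name__=='__main__':
    import pickle; im,d,c=pickle.load(open('d0.pkl','rb'))['top']; B=[(-.08,-.054),(-.045,-.018),(-.045,0)]
    ana('top0',im,pts(d,c),B); im,d,c=shot('top'); ana('top',im,pts(d,c),B)
E
python3 row.py
```

```text
top0 (-0.08, -0.054) 207 x [-0.0796 -0.0545] y [-0.0686  0.0691] mid 0.0002 rect [-66.9   0.1] [ 25.9 139.1] 0.1
top0 (-0.045, -0.018) 237 x [-0.0444 -0.0187] y [-0.0808  0.0565] mid -0.0122 rect [-31.4 -12.4] [139.1  26.6] 89.7
top0 (-0.045, 0) 291 x [-0.0444 -0.0131] y [-0.0804  0.0562] mid -0.0121 rect [-28.7 -12.4] [139.1  32.1] 89.7
top (-0.08, -0.054) 221 x [-0.0796 -0.0543] y [-0.0685  0.0673] mid -0.0006 rect [-66.9   0.3] [139.5  25.5] 89.9
top (-0.045, -0.018) 228 x [-0.0442 -0.0183] y [-0.0812  0.0554] mid -0.0129 rect [-31.4 -12.7] [ 26.7 139.4] 0.0
top (-0.045, 0) 279 x [-0.0442 -0.0127] y [-0.0807  0.0553] mid -0.0127 rect [-28.7 -12.7] [ 32.4 139.7] 0.8
```

servo_tool:
  motion:
    - [[0.3,-0.148,-0.948,0,0.213],[0.3,-0.148,-0.948,0,0.213],[0.3,-0.148,-0.948,0,0.213],[0.3,-0.148,-0.948,0,0.213],[0.3,-0.148,-0.948,0,0.213],[0.3,-0.148,-0.948,0,0.213],[0.3,-0.148,-0.948,0,0.213],[0.3,-0.148,-0.948,0,0.213],[0.3,-0.148,-0.948,0,0.213],[0.3,-0.148,-0.948,0,0.213],[0.3,-0.148,-0.948,0,0.213],[0.3,-0.148,-0.948,0,0.213],[0.3,-0.148,-0.948,0,0.213],[0.3,-0.148,-0.948,0,0.213],[0.3,-0.148,-0.948,0,0.213],[0.3,-0.148,-0.948,0,0.213],[0.3,-0.148,-0.948,0,0.213],[0.3,-0.148,-0.948,0,0.213],[0.3,0,0,0,0],[0.3,0,0,0,0]]

```text
t: 20.75
eef_pos: [0.4743, -0.3482, 0.31]
tool_rot: [-0.001, 0.992, 0.124, -0.001]
contact_force: [0.7, 0.3, -0.8]
gripper_width: 0.41
grasp_force: 30.2
```

servo_tool:
  motion:
    - [[0.3,0,0,-0.8,0],[0.3,0,0,-0.8,0],[0.3,0,0,-0.8,0],[0.3,0,0,-0.8,0],[0.3,0,0,-0.8,0],[0.3,0,0,-0.5,0],[0.3,0,0,0,0],[0.3,0,0,0,0]]

```text
t: 21.55
eef_pos: [0.476, -0.3465, 0.1313]
tool_rot: [-0.0, 0.992, 0.127, -0.0]
contact_force: [-0.7, -0.5, -0.4]
gripper_width: 0.407
grasp_force: 30.2
```

Run:
```python
from row import *
o=bot.get_obs(); t=o['eef_pos'];q=o['tool_rot']; p=np.array([(t[:2]-B0)@BX,(t[:2]-B0)@BY])
print(t.round(4),'board',p.round(4),'yaw',np.degrees(np.arctan2(q[2]**2-q[1]**2,2*q[1]*q[2])).round(2),o['grasp_force'],o['gripper_width'])
im,d,c=shot('top'); w=pts(d,c)
ana('held',im,w,[(-.01,.06)],.08,.16)
im,d,c=shot('wrist'); w=pts(d,c)
ana('heldw',im,w,[(-.01,.06)],.07,.16)
```

```text
[ 0.476  -0.3465  0.1313] board [ 0.0339 -0.0101] yaw -75.43 30.19550621509552 0.4067123079776549
held (-0.01, 0.06) 182 x [0.0147 0.0509] y [-0.0833 -0.0263] mid -0.0548 rect [ 32.8 -54.1] [59.7 36.3] 89.6
heldw (-0.01, 0.06) 18602 x [0.0155 0.0504] y [-0.0814  0.0431] mid -0.0191 rect [ 33.1 -17.6] [ 38.8 128.9] 0.1
```

servo_tool:
  motion:
    - [[0.3,0,0,-0.7,0],[0.3,0,0,-0.7,0],[0.3,0,0,-0.6,0],[0.3,0,0,-0.4,0],[0.3,0,0,-0.2,0],[0.3,0,0,-0.1,0],[0.3,0,0,0,0],[0.3,0,0,0,0]]

```text
t: 22.45
eef_pos: [0.4761, -0.3483, 0.0242]
tool_rot: [0.0, 0.992, 0.126, 0.001]
contact_force: [0.0, 0.0, -0.1]
gripper_width: 0.407
grasp_force: 30.2
```

servo_tool:
  motion:
    - [[0.3,0,0,-0.05,0],[0.3,0,0,-0.02,0],[0.48,0,0,0,0],[0.55,0,0,0,0],[0.55,0,0,0,0],[0.55,0,0,0,0],[0.55,0,0,0.2,0],[0.55,0,0,0.6,0],[0.55,0,0,0.9,0],[0.55,0,0,0.9,0],[0.3,0,0,0,0],[0,0,0,0,0],[0,0,0,0,0]]

```text
t: 23.75
eef_pos: [0.4752, -0.3471, 0.1238]
tool_rot: [-0.001, 0.992, 0.126, -0.0]
contact_force: [0.1, 0.4, -0.8]
gripper_width: 0.042
grasp_force: 0.0
```

```bash
cat > chk.py <<'E'
from row import *
o=bot.get_obs(); t=o['eef_pos'];q=o['tool_rot']; p=np.array([(t[:2]-B0)@BX,(t[:2]-B0)@BY])
print(t.round(4),'board',p.round(4),'yaw',np.degrees(np.arctan2(q[2]**2-q[1]**2,2*q[1]*q[2])).round(2),o['gripper_width'],o['contact_force'].round(1))
for n in('top','wrist'):
    im,d,c=shot(n); w=pts(d,c)
    ana(n,im,w,[(-.045,-.018),(-.009,.08),(-.05,.08)]); np.savez('chk_'+n,im=im,W=w)
E
python3 chk.py
```

```text
[ 0.4752 -0.3471  0.1238] board [ 0.0336 -0.0091] yaw -75.51 0.041760684356483016 [ 0.1  0.4 -0.8]
top (-0.045, -0.018) 71 x [-0.0445 -0.0186] y [-0.082  -0.0409] mid -0.0615 rect [-31.7 -61.5] [26.  42.3] 1.1
top (-0.009, 0.08) 153 x [0.0134 0.049 ] y [-0.0829 -0.0158] mid -0.0494 rect [ 31.1 -48.3] [36.3 70.1] 0.3
top (-0.05, 0.08) 153 x [0.0134 0.049 ] y [-0.0829 -0.0158] mid -0.0494 rect [ 31.1 -48.3] [36.3 70.1] 0.3
wrist (-0.045, -0.018) 5810 x [-0.0447 -0.0182] y [-0.0792  0.0577] mid -0.0107 rect [-31.5  -9.9] [139.9  27. ] 90.0
wrist (-0.009, 0.08) 6461 x [0.0142 0.0494] y [-0.0806  0.0317] mid -0.0245 rect [ 31.8 -22.3] [ 36.1 117.9] 0.1
wrist (-0.05, 0.08) 8336 x [-0.0497 -0.0124] y [-0.0791  0.0588] mid -0.0102 rect [-31.1  -4.2] [ 37.9 151.4] 0.1
```

servo_tool:
  motion:
    - [[0,-0.075,0.52,0,0],[0,-0.075,0.52,0,0],[0,0,0,0,0],[0,0,0,-0.6,0],[0,0,0,-0.6,0],[0,0,0,-0.5,0],[0,0,0,-0.3,0],[0,0,0,-0.17,0],[0,0,0,0,0],[0,0,0,0,0]]

```text
t: 24.85
eef_pos: [0.4698, -0.3067, 0.0382]
tool_rot: [0.0, 0.992, 0.126, 0.0]
contact_force: [-0.6, -0.6, 0.5]
gripper_width: 0.004
grasp_force: 0.0
```

```bash
python3 chk.py
```

```text
[ 0.4698 -0.3067  0.0382] board [ 0.074  -0.0141] yaw -75.54 0.0036734544781115226 [-0.6 -0.6  0.5]
top (-0.045, -0.018) 37 x [-0.0448 -0.0184] y [-0.0822 -0.062 ] mid -0.0721 rect [-31.5 -72.3] [19.7 26.3] 86.6
top (-0.009, 0.08) 67 x [0.0133 0.0494] y [-0.0828 -0.0501] mid -0.0665 rect [ 31.5 -66.7] [36.5 34.4] 0.0
top (-0.05, 0.08) 67 x [0.0133 0.0494] y [-0.0828 -0.0501] mid -0.0665 rect [ 31.5 -66.7] [36.5 34.4] 0.0
wrist (-0.045, -0.018) 11137 x [-0.0447 -0.0183] y [-0.0795  0.0464] mid -0.0165 rect [-31.5 -12.9] [ 27.  134.1] 0.0
wrist (-0.009, 0.08) 12339 x [0.0148 0.05  ] y [-0.081   0.0134] mid -0.0338 rect [ 32.1 -31.6] [99.8 36.2] 90.0
wrist (-0.05, 0.08) 16843 x [-0.0497 -0.0119] y [-0.0791  0.0481] mid -0.0155 rect [-30.6 -11.3] [ 38.8 137.3] 0.1
```

servo_tool:
  motion:
    - [[0,0.031,-0.121,0,0],[0,0.031,-0.121,0,0],[0,0.031,-0.121,0,0],[0,0.031,-0.121,0,0],[0,0.031,-0.121,0,0],[0,0,0,0,0],[0,0,0,0,0]]

```text
t: 25.65
eef_pos: [0.4756, -0.3305, 0.0376]
tool_rot: [-0.0, 0.992, 0.126, -0.0]
contact_force: [-0.6, -0.3, -0.0]
gripper_width: -0.003
grasp_force: 0.0
```

```bash
python3 chk.py
```

```text
[ 0.4756 -0.3305  0.0376] board [ 0.0495 -0.0137] yaw -75.54 -0.003005873248169006 [-0.6 -0.3 -0. ]
top (-0.045, -0.018) 36 x [-0.0441 -0.0186] y [-0.0822 -0.059 ] mid -0.0706 rect [-31.3 -70.7] [25.3 23.8] 1.3
top (-0.009, 0.08) 83 x [0.0127 0.0487] y [-0.0828 -0.044 ] mid -0.0634 rect [ 30.5 -63.4] [36.3 39.9] 0.3
top (-0.05, 0.08) 83 x [0.0127 0.0487] y [-0.0828 -0.044 ] mid -0.0634 rect [ 30.5 -63.4] [36.3 39.9] 0.3
wrist (-0.045, -0.018) 10373 x [-0.0447 -0.0183] y [-0.0796  0.0327] mid -0.0235 rect [-31.5 -20.8] [ 27.  118.4] 0.0
wrist (-0.009, 0.08) 10668 x [0.0145 0.0497] y [-0.0811  0.0117] mid -0.0347 rect [ 31.8 -32.8] [97.4 35.9] 89.9
wrist (-0.05, 0.08) 15258 x [-0.0496 -0.0121] y [-0.0793  0.0344] mid -0.0225 rect [-30.8 -18.6] [122.9  38.4] 90.0
```

```bash
python3 -c "
import numpy as np,cv2
cv2.imwrite('pics/w3.png',np.load('chk_wrist.npz')['im'][...,::-1])"
```

```text
(no output)
```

View pics/w3.png

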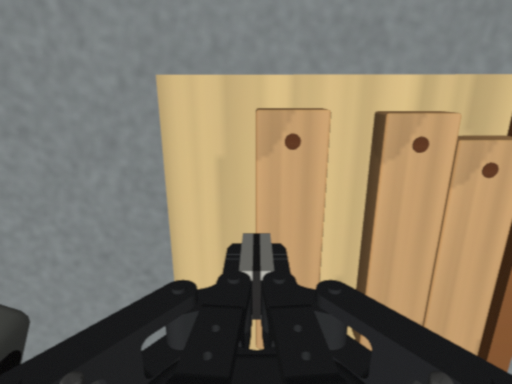

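The image shows the shut fingertips at (256,250) overlapping the slat's left edge at (256,200). So they pass above it, and the tips reach less far than I assumed. I'll back off, then lower step by step watching the force.

servo_tool:
  motion:
    - [[0,-0.06,0.242,0,0],[0,-0.06,0.242,0,0],[0,-0.06,0.242,0,0],[0,0,0,-0.1,0],[0,0,0,-0.1,0],[0,0,0,0,0],[0,0,0,0,0]]

```text
t: 26.45
eef_pos: [0.4685, -0.3018, 0.0295]
tool_rot: [0.0, 0.992, 0.126, -0.0]
contact_force: [-0.8, 0.4, -0.1]
gripper_width: -0.004
grasp_force: 0.0
```

servo_tool:
  motion:
    - [[0,0,0,-0.1,0],[0,0,0,0,0]]

```text
t: 26.65
eef_pos: [0.4683, -0.3014, 0.0253]
tool_rot: [-0.0, 0.992, 0.126, -0.0]
contact_force: [-0.4, 0.2, -0.3]
gripper_width: 0.0
grasp_force: 0.0
```

servo_tool:
  motion:
    - [[0,0,0,-0.1,0],[0,0,0,0,0]]

```text
t: 26.85
eef_pos: [0.4683, -0.3012, 0.0212]
tool_rot: [-0.0, 0.992, 0.126, -0.0]
contact_force: [-0.0, 0.5, -0.0]
gripper_width: -0.0
grasp_force: 0.0
```

servo_tool:
  motion:
    - [[0,0,0,-0.05,0],[0,0,0,0,0]]

```text
t: 27.05
eef_pos: [0.4684, -0.3013, 0.0195]
tool_rot: [-0.0, 0.992, 0.126, -0.0]
contact_force: [0.0, -0.1, -1.1]
gripper_width: 0.002
grasp_force: 0.0
```

servo_tool:
  motion:
    - [[0,0.031,-0.121,0,0],[0,0.031,-0.121,0,0],[0,0.031,-0.121,0,0],[0,0.031,-0.121,0,0],[0,0.031,-0.121,0,0],[0,0,0,0,0]]

```text
t: 27.65
eef_pos: [0.4749, -0.3266, 0.0198]
tool_rot: [0.0, 0.992, 0.126, 0.0]
contact_force: [-0.8, 0.3, -0.8]
gripper_width: -0.001
grasp_force: 0.0
```

```bash
python3 chk.py
```

```text
[ 0.4749 -0.3266  0.0198] board [ 0.0535 -0.014 ] yaw -75.57 -0.0011603481885721276 [-0.8  0.3 -0.8]
top (-0.045, -0.018) 39 x [-0.0446 -0.0188] y [-0.0822 -0.0602] mid -0.0712 rect [-31.7 -71.7] [25.6 23.1] 3.9
top (-0.009, 0.08) 73 x [0.0045 0.0404] y [-0.0835 -0.0504] mid -0.067 rect [ 22.  -66.4] [34.1 36.6] 88.5
top (-0.05, 0.08) 73 x [0.0045 0.0404] y [-0.0835 -0.0504] mid -0.067 rect [ 22.  -66.4] [34.1 36.6] 88.5
wrist (-0.045, -0.018) 12209 x [-0.0447 -0.0183] y [-0.0796  0.0268] mid -0.0264 rect [-31.5 -23.5] [ 27.  112.8] 0.0
wrist (-0.009, 0.08) 13326 x [0.006  0.0411] y [-0.081  -0.0001] mid -0.0405 rect [ 25.8 -38.8] [85.2 41.2] 89.9
wrist (-0.05, 0.08) 18214 x [-0.0497 -0.0119] y [-0.0794  0.0282] mid -0.0256 rect [-30.6 -21.5] [ 38.8 116.8] 0.0
```

servo_tool:
  motion:
    - [[0,0.025,-0.097,0,0],[0,0.025,-0.097,0,0],[0,0.025,-0.097,0,0],[0,0.025,-0.097,0,0],[0,0,0,0,0]]

```text
t: 28.25
eef_pos: [0.4788, -0.342, 0.0198]
tool_rot: [0.0, 0.992, 0.126, 0.0]
contact_force: [0.0, 0.1, 0.0]
gripper_width: 0.0
grasp_force: 0.0
```

```bash
python3 chk.py
```

```text
[ 0.4788 -0.342   0.0198] board [ 0.0376 -0.014 ] yaw -75.56 0.00040538520404273304 [0.  0.1 0. ]
top (-0.045, -0.018) 43 x [-0.0441 -0.0184] y [-0.0822 -0.0567] mid -0.0694 rect [-31.2 -68.8] [26.4 25.7] 88.5
top (-0.009, 0.08) 72 x [-0.0086  0.0241] y [-0.0835 -0.0492] mid -0.0663 rect [  7.9 -65.6] [33.2 35.9] 1.3
top (-0.05, 0.08) 134 x [-0.0476  0.0239] y [-0.0832 -0.05  ] mid -0.0666 rect [-10.5 -70.3] [75.5 34.7] 8.9
wrist (-0.045, -0.018) 11415 x [-0.0448 -0.0183] y [-0.0797  0.0177] mid -0.031 rect [-31.5 -28.1] [ 27.  103.8] 0.0
wrist (-0.009, 0.08) 12807 x [-0.0087  0.0251] y [-0.0809 -0.0002] mid -0.0406 rect [ 10.7 -38.6] [39.4 85.3] 0.0
wrist (-0.05, 0.08) 29723 x [-0.0494  0.0248] y [-0.0802  0.0167] mid -0.0317 rect [-10.1 -27.1] [107.7  80.8] 89.4
```

servo_tool:
  motion:
    - [[0,0.006,-0.025,0,0],[0,0.006,-0.025,0,0],[0,0.006,-0.025,0,0],[0,0,0,0,0],[0,0,0,0,0]]

```text
t: 28.85
eef_pos: [0.4794, -0.3441, 0.0196]
tool_rot: [-0.0, 0.992, 0.126, -0.0]
contact_force: [0.3, 1.2, -0.1]
gripper_width: -0.001
grasp_force: 0.1
```

```bash
python3 chk.py
```

```text
[ 0.4794 -0.3441  0.0196] board [ 0.0355 -0.014 ] yaw -75.53 -0.0012539297033368443 [ 0.3  1.2 -0.1]
top (-0.045, -0.018) 41 x [-0.0431 -0.0189] y [-0.0817 -0.0574] mid -0.0696 rect [-30.7 -69.6] [24.9 24.7] 88.8
top (-0.009, 0.08) 64 x [-0.0083  0.0227] y [-0.0831 -0.0497] mid -0.0664 rect [  7.1 -66.3] [31.2 34.3] 0.1
top (-0.05, 0.08) 128 x [-0.0485  0.0226] y [-0.0828 -0.0501] mid -0.0664 rect [-12.7 -65.4] [34.2 71.5] 88.5
wrist (-0.045, -0.018) 11283 x [-0.0448 -0.0183] y [-0.0798  0.016 ] mid -0.0319 rect [-31.5 -28.8] [ 27.  102.6] 0.0
wrist (-0.009, 0.08) 12092 x [-0.0087  0.0234] y [-0.081  -0.0004] mid -0.0407 rect [  9.4 -38.6] [36.8 85.4] 0.0
wrist (-0.05, 0.08) 28900 x [-0.0494  0.0231] y [-0.0803  0.0152] mid -0.0325 rect [-11.1 -27.9] [106.6  78. ] 89.9
```

servo_tool:
  motion:
    - [[0,0.006,-0.025,0,0],[0,0.003,-0.012,0,0],[0,0,0,0,0],[0,-0.006,0.025,0,0],[0,-0.03,0.12,0,0],[0,-0.1,0.4,0,0],[0,0,0,0.6,0],[0,0,0,1,0],[0,0,0,1,0],[0,0,0,1,0],[0,-0.2,0.9,0.8,0],[0,-0.2,0.9,0.5,0],[0,-0.2,0.9,0,0],[0,-0.2,0.9,0,0],[0,-0.2,0.9,0,0],[0,0,0,0,0],[0,0,0,0,0]]

```text
t: 30.65
eef_pos: [0.4347, -0.1428, 0.2158]
tool_rot: [-0.0, 0.992, 0.127, 0.001]
contact_force: [0.4, -0.3, -0.3]
gripper_width: 0.001
grasp_force: 0.0
```

```bash
python3 chk.py
python3 - <<'E'
from row import *
D=np.load('chk_top.npz'); im,W=D['im'],D['W']; 
ana('top',im,W,[(-.08,-.054),(-.045,-.018),(-.009,.02),(-.009,.08)])
save('fin.png',cv2.resize(im[130:270,200:400],None,fx=4,fy=4,interpolation=cv2.INTER_CUBIC))
E
```

```text
[ 0.4347 -0.1428  0.2158] board [ 0.2415 -0.0209] yaw -75.37 0.0009064760923783033 [ 0.4 -0.3 -0.3]
top (-0.045, -0.018) 228 x [-0.0447 -0.0187] y [-0.0806  0.0557] mid -0.0125 rect [-31.5 -12.6] [ 26.6 138.5] 0.2
top (-0.009, 0.08) 264 x [-0.0086  0.0219] y [-0.0824  0.0544] mid -0.014 rect [  6.7 -13.8] [139.8  31.7] 89.5
top (-0.05, 0.08) 611 x [-0.0493  0.0216] y [-0.0817  0.0546] mid -0.0136 rect [-13.7 -13.5] [140.2  72.8] 89.6
wrist (-0.045, -0.018) 1889 x [-0.0442 -0.0181] y [-0.0731  0.0584] mid -0.0074 rect [-31.4 -10.4] [ 26.9 138.8] 0.2
wrist (-0.009, 0.08) 4226 x [-0.0086  0.0233] y [-0.0802  0.0562] mid -0.012 rect [  7.5 -11.3] [ 33.1 139.4] 0.0
wrist (-0.05, 0.08) 7273 x [-0.0474  0.0231] y [-0.0798  0.0584] mid -0.0107 rect [-13.   -4.4] [ 74.  153.3] 0.0
top (-0.08, -0.054) 214 x [-0.0796 -0.0542] y [-0.0691  0.069 ] mid -0.0 rect [-66.8   0.2] [ 25.7 140. ] 0.2
top (-0.045, -0.018) 228 x [-0.0447 -0.0187] y [-0.0806  0.0557] mid -0.0125 rect [-31.5 -12.6] [ 26.6 138.5] 0.2
top (-0.009, 0.02) 237 x [-0.0086  0.0196] y [-0.0826  0.0544] mid -0.0141 rect [  5.3 -13.8] [139.8  28.7] 89.7
top (-0.009, 0.08) 264 x [-0.0086  0.0219] y [-0.0824  0.0544] mid -0.014 rect [  6.7 -13.8] [139.8  31.7] 89.5
```

View pics/fin.png

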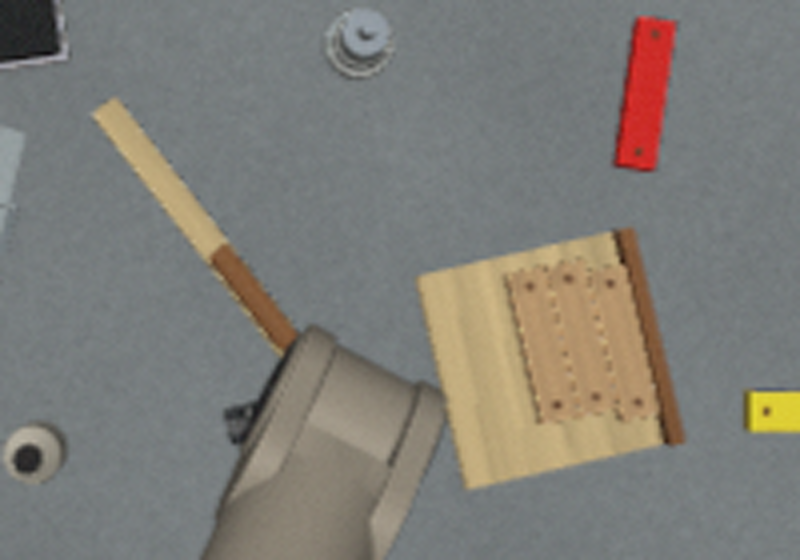

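The crop shows the freed slat at (542,342) flush against the outer slat, ends even within about 1.5 mm. The stick lies flat from (105,105) to (290,345), and the bystanders are in place. Handing in.

```bash
python3 -c "
from station import bot
print(bot.hand_in())"
```

```text
the job is handed in; nothing more can be done
None
```

I handed the job in at about 31 s: the freed slat lies flush against the outer slat with its ends even to about 1.5 mm, and the stick is flat on the bench. Nothing else looked disturbed in the last image, and no verdict came back.

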